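# Load the orbital shaker

## Robot

A 6-joint arm with a two-finger parallel gripper is mounted at the origin on the work surface. World frame = base frame: x ahead of the robot, y to its left, z up, the work surface at z = 0. Lengths are in mm, angles in rad, forces in N, time in s.
With the tool pointing down it reaches from about 300 to 775 mm from the base axis. Payload 14.6 kg.
Tool frame: the origin (TCP) lies between the finger pads; the fingertips stand 8 mm ahead of it and the grasp point (between the pads) lies 11 mm behind it; z points along the fingers, y is the direction in which the jaws open and shut (so a half turn about z gives the same grasp; the last joint's range is limited). The gripper opens to 94 mm and grips with 3 to 60 N. Pads are 16 mm wide; open, the fingers measure 119 mm over their backs; the gripper's body (75 mm by 177 mm) begins 78 mm behind the grasp point.
Start: joints at [1.124, 0.3, 1.521, -0, 1.321, -0.067], TCP at [203.901, 510.797, 213.446] pointing down, gripper open.
Joint ranges: [-3.03, 3.03], [-0.79, 2.21], [0.23, 2.52], [-1.04, 4.18], [0, 3.07], [-2.55, 2.55]. Speed limits (rad/s): [2.22, 2.22, 2.57, 3.14, 3.14, 3.14].

## Interface

Orientations are given as [roll, pitch, yaw] about the fixed x, y, z axes, in that order (R = Rz(yaw) Ry(pitch) Rx(roll)).
In Python, from cell import manip gives the robot as it stands. The module is installed in compiled form; this text tells all that it offers.
- The arm moves only by the tool send_rows, never from a script. Its argument "series" is a list that holds one entry, the list of rows, each a list of 5 numbers: the opening, from 0 (shut) to 1 (fully open), then the shift along the tool's x, y, z in mm, then the turn about the tool's z in degrees. In form: [[[gripper, dx, dy, dz, roll], ...]]. A call has 1 to 10 rows; each row is the pose to reach, as a shift and turn from the pose commanded when the call began, along the tool's axes at that moment; what a row does not reach only later rows make up. A row lasts 1/10 s, in which the tool goes at most 50 mm and 8.59 degrees, less where a joint would pass 70% of its speed; a pose out of reach is approached as far as the arm can. A call with a gripper value outside its range is refused whole. The fingers move at their own pace and stop on an object; "newtons" is the grip in N (left out, the last holds). Time passes only in rows, so rows that repeat a pose let the fingers close. It gives the time, the measured TCP pose, the force and the opening at its end, in the units of the state.
- manip.read_state(): the state, without advancing time (a new reading comes with each control period).
- manip.camera(name): name is "scene" or "top" or "wrist"; returns a dict with "img" (480x640x3 uint8, red, green, blue), "vfov" (degrees; the focal length in pixels is half the picture's height over the tangent of half this angle, whatever the lens; pixels are square), "cx", "cy" (the principal point, pixels), "dist" ([k1, k2, p1, p2, k3] as OpenCV has them; the pictures are not rectified), "pose" (4x4, takes a point from camera to world coordinates); the wrist camera has in their place "T_tool_cam" (4x4, takes a point from camera to tool coordinates, whose origin is the TCP and whose axes are the flange's). Camera axes: x right, y down, z forward; pixel columns grow to the right and rows downward; lengths in mm; the calibration is good to about 2 mm. A picture is of the moment at which its call begins: read the wrist's pose just before it. There is no depth.
- manip.sign_off(): hands the job in, once; it reports no verdict.
Trained networks look in a picture, given as the dict that the camera call returned (one of the last four; its "shot" number tells which), for a name from the list of things; names that differ only in an ending like _2 or _b are one class to them, and where a whole thing is asked for, a point or a joint stands for the part that bears it (a point fixed in the world has none). Each returns a list of dicts, best first, with "conf" (0 to 1); they miss things now and then, are a little off and sometimes report something else, mostly with a low value. They report only what shows in the picture. A call takes as long as a camera call. They do not tell look-alikes from the thing itself.
- manip.find_in(target, picture): "rect" ([left, top, width, height] in pixels, round what is visible of it).
- manip.silhouettes(target, picture): "pixels" (480x640 bool, what is visible of it) and "rect" ([left, top, width, height] in pixels, round what is visible of it).
The state is a dict: "clock": time; "joints": joint angles; "qd": joint speeds; "effort": joint torques, N m; "eef_pos": TCP position; "eef_rot": TCP orientation; "wrist_force": force on the tool from outside, world axes, zero at the start; "moment": the same for the moment, N m; "finger_gap": finger opening in mm.
Only numpy, scipy, OpenCV 4.12 (cv2) and the standard library are available. Lean on these libraries where they do the work, as an engineer would, in place of code of your own. Each camera call takes 0.05 s, during which the arm holds its last target. There are 200 camera calls.

## Task

Load the shaker for the next culture run: pick out the four conical flasks from the glassware on the bench and stand each one upright in the clamp of its own size on the shaker platform, lowered gently until its base is right down on the clamp's seat, not dropped in. Keep the flasks upright on the way, and leave the two straight-sided reagent bottles where they stand.

Things in the scene. Friction and masses are not known exactly. Their poses are not given: they have to be found in the camera images.
- flask25_centre (a point): smallest of four conical flasks: clear, blue screw cap with white top disc; loose, upright on the bench. Base 42 mm across, narrowing evenly to a neck below the cap; 74 mm tall in all. Grip the cap: 27 mm across, 20 mm high, at the very top. Point: on the axis half-way up, 37 mm above the underside, 27 mm below the middle of the cap. z up; round, yaw means nothing.
- flask50_centre (a point): second smallest of four conical flasks: clear, blue screw cap with white top disc; loose, upright on the bench. Base 53 mm across, narrowing evenly to a neck below the cap; 90 mm tall in all. Grip the cap: 33 mm across, 22 mm high, at the very top. Point: on the axis half-way up, 45 mm above the underside, 34 mm below the middle of the cap. z up; round, yaw means nothing.
- flask125_centre (a point): second largest of four conical flasks: clear, blue screw cap with white top disc; loose, upright on the bench. Base 68 mm across, narrowing evenly to a neck below the cap; 116 mm tall in all. Grip the cap: 38 mm across, 24 mm high, at the very top. Point: on the axis half-way up, 58 mm above the underside, 46 mm below the middle of the cap. z up; round, yaw means nothing.
- flask250_centre (a point): largest of four conical flasks: clear, blue screw cap with white top disc; loose, upright on the bench. Base 85 mm across, narrowing evenly to a neck below the cap; 146 mm tall in all. Grip the cap: 43 mm across, 26 mm high, at the very top. Point: on the axis half-way up, 73 mm above the underside, 60 mm below the middle of the cap. z up; round, yaw means nothing.
- clamp25_seat (a point): smallest of four steel flask clamps on the shaker (black platform 270 mm square, top 85 mm above the bench; clamps 125 mm apart in a square); fits the smallest flask. Rigid: round seat disc, four upright straps 50 mm apart, turned out at the top to 64 mm, 23 mm high above the seat. Point: centre of the top of the seat, where the flask base stands. z up.
- clamp50_seat (a point): second smallest of four steel flask clamps on the shaker (black platform 270 mm square, top 85 mm above the bench; clamps 125 mm apart in a square); fits the second smallest flask. Rigid: round seat disc, four upright straps 61 mm apart, turned out at the top to 75 mm, 26 mm high above the seat. Point: centre of the top of the seat, where the flask base stands. z up.
- clamp125_seat (a point): second largest of four steel flask clamps on the shaker (black platform 270 mm square, top 85 mm above the bench; clamps 125 mm apart in a square); fits the second largest flask. Rigid: round seat disc, four upright straps 76 mm apart, turned out at the top to 90 mm, 31 mm high above the seat. Point: centre of the top of the seat, where the flask base stands. z up.
- clamp250_seat (a point): largest of four steel flask clamps on the shaker (black platform 270 mm square, top 85 mm above the bench; clamps 125 mm apart in a square); fits the largest flask. Rigid: round seat disc, four upright straps 93 mm apart, turned out at the top to 107 mm, 37 mm high above the seat. Point: centre of the top of the seat, where the flask base stands. z up.
- bottle_small_centre (a point): smaller of two straight-sided round reagent bottles among the flasks, clear with a paper band and a blue cap 46 mm across; 56 mm across, 105 mm tall, loose and upright; not a flask, to be left alone. Point: on the axis, half-way up, 52.5 mm above the underside.
- bottle_large_centre (a point): larger of two straight-sided round reagent bottles among the flasks, clear with a paper band and a blue cap 46 mm across; 70 mm across, 143 mm tall, loose and upright; not a flask, to be left alone. Point: on the axis, half-way up, 71.5 mm above the underside.
Things that resemble listed ones, but are neither listed nor needed, are in the scene too. Leave any pink look-alike of the part that bears flask250_centre alone.

How it is judged:
By the outcome, as a careful person would: the job done as asked, in the order asked, and still so for the second after the job is handed in, with the robot touching nothing.
It also fails if it takes over 106 s, if anything falls off the work surface, if the arm or the gripper's body presses on something with over 40 N, if the wrist force passes 120 N, or if a joint passes its speed limit or range.

## Working session

There is one attempt and no reset: what is moved stays moved. The work goes in short steps, Python scripts to look and compute and a tool call to move; the robot and the scene stay as the last step left them, time stands still between calls to the robot, and variables do not carry over. Pictures are saved under pics/ and viewed, about 12 in all and at most 16, crops included, and the job is handed in when it is done.

Besides the shell and the picture viewer there is one more tool, called after "Emit:" by a JSON object that holds its "fn" and its "kwargs", one argument or row to a line. send_rows: Moves the arm, as the interface text tells. Its arguments: {"type":"object","properties":{"series":{"type":"array"},"newtons":{"type":"number"}},"required":["series"]}

```bash
mkdir -p pics
python3 - <<'E'
from cell import manip
import cv2
s=manip.read_state(); print(s)
for n in ["scene","top","wrist"]:
    c=manip.camera(n); cv2.imwrite(f"pics/{n}0.png",c["img"][:,:,::-1])
    print(n,{k:v for k,v in c.items() if k!="img"})
    for t in ["flask25_centre","flask50_centre","flask125_centre","flask250_centre","bottle_small_centre","bottle_large_centre"]:
        print(t,[(d["rect"],round(d["conf"],2)) for d in manip.find_in(t,c)])
E
```

```text
{'clock': 0.0, 'joints': array([ 1.12439676e+00,  3.00469028e-01,  1.52159374e+00, -2.15985300e-05,
        1.32071692e+00, -6.66206913e-02]), 'qd': array([-0.00191636,  0.00072142, -0.00013658,  0.0007831 , -0.00157453,
       -0.00047277]), 'effort': array([-3.03644221e-03, -5.31812239e+01, -3.52721035e+01,  7.08875502e-02,
        2.44569022e-02, -7.80450205e-05]), 'eef_pos': array([203.79752701, 510.56470869, 212.88211216]), 'eef_rot': array([-3.14040686e+00, -5.81488134e-05,  2.76181910e+00]), 'wrist_force': array([ 0.01668674, -0.43149379,  0.08446888]), 'moment': array([ 0.01952456,  0.02445014, -0.00043968]), 'finger_gap': 93.99934784402666}
scene {'vfov': 45.04527744087803, 'cx': 326.64228958912383, 'cy': 242.81020658050204, 'dist': array([-0.1424609,  0.       ,  0.       ,  0.       ,  0.       ]), 'pose': array([[-8.54958951e-01,  2.84212324e-01, -4.33899236e-01,
         1.00346079e+03],
       [ 5.18104865e-01,  5.07844223e-01, -6.88230771e-01,
         8.04115794e+02],
       [ 2.47495536e-02, -8.13214363e-01, -5.81437752e-01,
         8.64681661e+02],
       [ 0.00000
[... 1532 characters left out ...]
ge_centre [([282.6, 231.1, 29.9, 32.0], 0.7)]
wrist {'vfov': 58.721736526016166, 'cx': 321.0407704077631, 'cy': 238.80453198056827, 'dist': array([-0.02785724,  0.        ,  0.        ,  0.        ,  0.        ]), 'T_tool_cam': array([[-2.04947834e-05, -9.72172355e-01, -2.34266752e-01,
         6.74037919e+01],
       [ 9.99999930e-01,  6.74999564e-05, -3.67599640e-04,
        -3.74342967e-02],
       [ 3.73183203e-04, -2.34266743e-01,  9.72172286e-01,
        -1.71546563e+02],
       [ 0.00000000e+00,  0.00000000e+00,  0.00000000e+00,
         1.00000000e+00]]), 'shot': 3}
flask25_centre []
flask50_centre []
flask125_centre []
flask250_centre []
bottle_small_centre []
bottle_large_centre []
```

Run:
```python
import cv2
a=cv2.imread("pics/top0.png"); cv2.imwrite("pics/t1.png",cv2.resize(a[130:400,90:560],None,fx=1.7,fy=1.7,interpolation=cv2.INTER_CUBIC))
a=cv2.imread("pics/scene0.png"); cv2.imwrite("pics/s1.png",cv2.resize(a[100:400,150:550],None,fx=2,fy=2,interpolation=cv2.INTER_CUBIC))
```

```text
(no output)
```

View pics/t1.png

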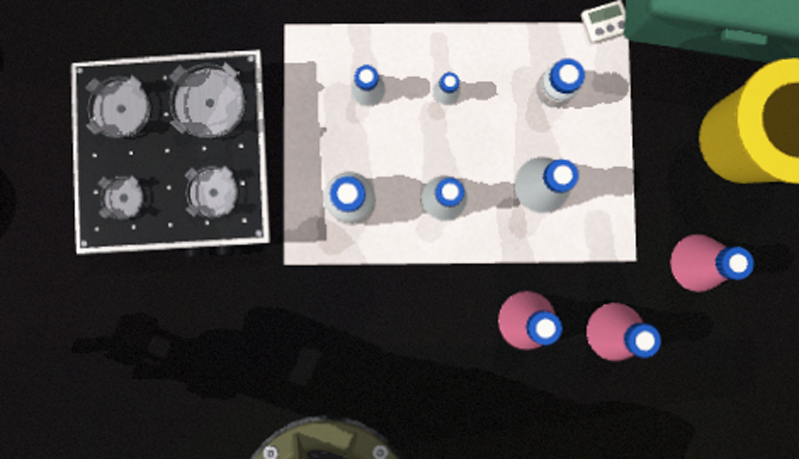

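View pics/s1.png

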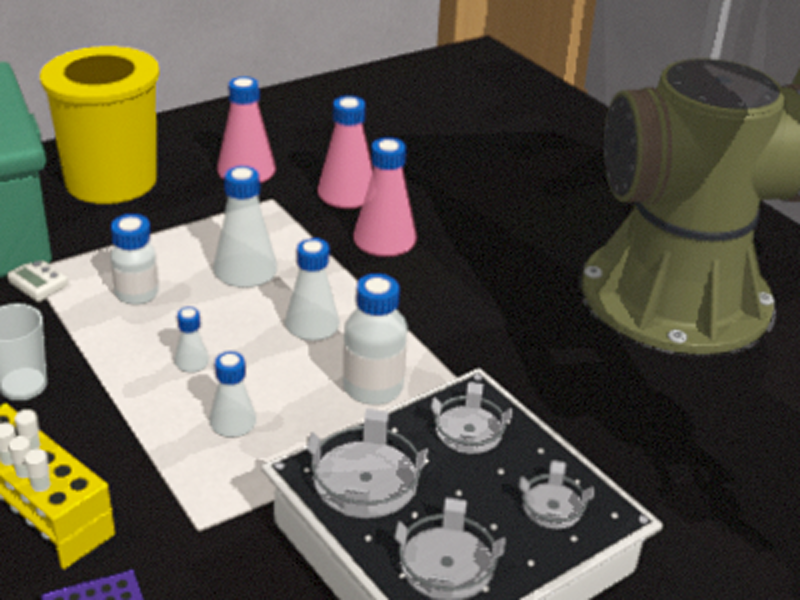

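Top crop: the flask caps are at f50 (367,77), f25 (449,82), f125 (450,192) and f250 (562,176). The bottles are at (568,75) and (347,194), and the pink flasks are decoys. Clamp seats: 125 (121,108), 250 (209,102), 25 (124,198), 50 (213,192). Next I'll locate these points accurately.

```bash
cat > h.py <<'E'
import numpy as np, cv2
from scipy.spatial.transform import Rotation as R
def K(c):
    f=240/np.tan(np.radians(c["vfov"]/2)); return np.array([[f,0,c["cx"]],[0,f,c["cy"]],[0,0,1]])
def pose(c,s=None):
    if "pose" in c: return c["pose"]
    T=np.eye(4); T[:3,:3]=R.from_euler("xyz",s["eef_rot"]).as_matrix(); T[:3,3]=s["eef_pos"]
    return T@c["T_tool_cam"]
def ray(c,uv,s=None):
    P=pose(c,s); u=cv2.undistortPoints(np.array([[uv]],float),K(c),c["dist"])[0,0]
    d=P[:3,:3]@[u[0],u[1],1]; return P[:3,3],d/np.linalg.norm(d)
def atz(c,uv,z,s=None):
    o,d=ray(c,uv,s); return o+d*(z-o[2])/d[2]
def proj(c,p,s=None):
    P=np.linalg.inv(pose(c,s)); r=cv2.Rodrigues(P[:3,:3])[0]
    return cv2.projectPoints(np.array([p],float),r,P[:3,3],K(c),c["dist"])[0][0,0]
def tri(rays):
    A=0;b=0
    for o,d in rays:
        M=np.eye(3)-np.outer(d,d); A=A+M; b=b+M@o
    p=np.linalg.solve(A,b); return p,[np.linalg.norm((np.eye(3)-np.outer(d,d))@(p-o)) for o,d in rays]
def white(img,uv,r):
    # white cap disc centre: brightest blob near uv surrounded by blue
    h=cv2.cvtColor(img,cv2.COLOR_RGB2HSV); x0,y0=int(uv[0]-r),int(uv[1]-r)
    w=h[y0:y0+2*r,x0:x0+2*r]; blue=((w[...,0]>100)&(w[...,0]<125)&(w[...,1]>130)).astype(np.uint8)
    n,l,st,ce=cv2.connectedComponentsWithStats(blue)
    i=1+st[1:,4].argmax(); cs,_=cv2.findContours((l==i).astype(np.uint8),0,2)
    m=np.zeros_like(blue); hull=cv2.convexHull(max(cs,key=cv2.contourArea)); cv2.fillPoly(m,[hull],1)
    m=(m>0)&(blue==0)&(w[...,2]>120)&(w[...,1]<110)
    n,l,st,ce=cv2.connectedComponentsWithStats(m.astype(np.uint8)); i=1+st[1:,4].argmax()
    return ce[i]+[x0,y0]
E
python3 - <<'E'
from h import *; from cell import manip
t=manip.camera("top"); s=manip.camera("scene"); np.set_printoptions(precision=1,suppress=True)
ft={25:(449,82),50:(367,77),125:(450,192),250:(562,176)}; fs={25:(189,313),50:(230,359),125:(313,246),250:(242,173)}
H={25:74,50:90,125:116,250:146}
for k in ft:
    a=white(t["img"],(ft[k][0]/1.7+90,ft[k][1]/1.7+130),14); b=white(s["img"],(fs[k][0]/2+150,fs[k][1]/2+100),14)
    print(k,a,b,"top",atz(t,a,H[k]),"scene",atz(s,b,H[k]),*tri([ray(t,a),ray(s,b)]))
ct={125:(121,108),250:(209,102),25:(124,198),50:(213,192)}; cs={250:(366,477),125:(447,562),50:(469,428),25:(554,505)}
for k in ct:
    a=(ct[k][0]/1.7+90,ct[k][1]/1.7+130); b=(cs[k][0]/2+150,cs[k][1]/2+100)
    print("c",k,atz(t,a,90),atz(s,b,90),*tri([ray(t,a),ray(s,b)]))
E
```

```text
25 [354.2 177.2] [243.7 256.9] top [ 603.3 -180.5   74. ] scene [ 606.1 -176.7   74. ] [ 604.2 -180.8   70.6] [np.float64(0.14906787230877508), np.float64(0.1490678723086918)]
50 [305.1 174.4] [264.3 279.7] top [607.5 -63.6  90. ] scene [609.5 -62.7  90. ] [608.3 -63.9  88.5] [np.float64(0.5857678852793988), np.float64(0.5857678852791995)]
125 [354.4 242.3] [305.8 222.6] top [ 444.  -175.1  116. ] scene [ 445.3 -175.3  116. ] [ 444.5 -175.5  115.6] [np.float64(0.6158774708137521), np.float64(0.6158774708138853)]
250 [420.9 232.4] [270.6 186.5] top [ 462.2 -321.   146. ] scene [ 464.1 -318.3  146. ] [ 462.5 -321.5  143.9] [np.float64(0.05098674478937189), np.float64(0.050986744789460844)]
c 125 [566.  277.5  90. ] [568.6 281.1  90. ] [566.6 278.7  86.5] [np.float64(0.0361741130672469), np.float64(0.03617411306714971)]
c 250 [572.6 153.6  90. ] [574.9 157.   90. ] [573.2 154.4  86.9] [np.float64(0.03402273311056784), np.float64(0.034022733110364835)]
c 25 [440.3 270.6  90. ] [444.  275.1  90. ] [440.7 272.   85.5] [np.float64(0.01945937613932145), np.float64(0.019459376139243614)]
c 50 [447.5 146.7  90. ] [450.9 150.1  90. ] [448.  147.2  86.4] [np.float64(0.32165371319146946), np.float64(0.3216537131916092)]
```

Emit:
{"fn": "send_rows", "kwargs": {
  "series": [
    [[1, -40, -15, -10, 8.5], [1, -85, -30, -20, 17], [1, -130, -48, -30, 25.5], [1, -175, -65, -40, 34], [1, -220, -82, -50, 42.5], [1, -265, -98, -60, 51], [1, -310, -115, -70, 59.5], [1, -350, -130, -80, 68.2], [1, -383, -141, -87, 68.2], [1, -383, -141, -87, 68.2]]
  ]
}}

```text
clock: 2.15
eef_pos: [509.8, 235.2, 300.8]
eef_rot: [3.141, 0.0, 1.567]
wrist_force: [-0.7, -0.0, 1.2]
finger_gap: 94.0
```

Run:
```python
from h import *; from cell import manip
s=manip.read_state(); c=manip.camera("wrist"); print(s["clock"],s["eef_pos"],s["eef_rot"])
np.set_printoptions(precision=1,suppress=True)
im=c["img"].copy()
for k,p in {125:(566.6,278.7),250:(573.2,154.4),25:(440.7,272),50:(448,147.2)}.items():
    q=proj(c,(*p,88),s); print(k,q); cv2.drawMarker(im,tuple(int(v) for v in q),(255,0,0),0,8,1)
cv2.imwrite("pics/w1.png",im[:,:,::-1]); cv2.imwrite("pics/w1raw.png",c["img"][:,:,::-1])
```

```text
2.15 [509.80881524 235.19943486 300.83811708] [3.14063232e+00 1.64746600e-04 1.56741090e+00]
125 [384.4 163.4]
250 [387.2 294.8]
25 [243.4 171.5]
50 [256.9 302.2]
```

View pics/w1.png

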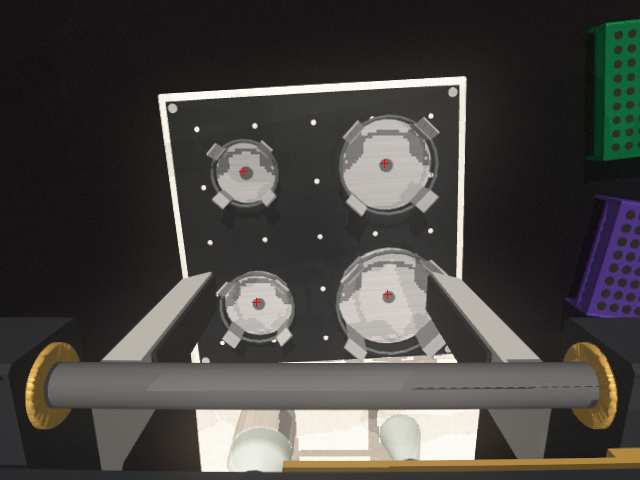

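Run:
```python
from h import *; from cell import manip
np.set_printoptions(precision=1,suppress=True)
s=manip.read_state(); c=manip.camera("wrist"); g=cv2.cvtColor(c["img"],cv2.COLOR_RGB2GRAY)
z=[]
for k,p in {125:(566.6,278.7),250:(573.2,154.4),25:(440.7,272),50:(448,147.2)}.items():
    q=proj(c,(*p,88),s)+[1.5,1]; x,y=np.round(q).astype(int); w=g[y-11:y+12,x-11:x+12].astype(float)
    m=(w<np.percentile(w,70)*0.75).astype(np.uint8); n,l,st,ce=cv2.connectedComponentsWithStats(m)
    i=min(range(1,n),key=lambda i:np.hypot(*(ce[i]-11)) if st[i,4]>15 else 99); d=ce[i]+[x-11,y-11]
    print(k,d,st[i,4],atz(c,d,88,s)); z.append(atz(c,d,88,s))
z=np.array(z); print(np.linalg.norm(z[0]-z[1]),np.linalg.norm(z[0]-z[2]),np.linalg.norm(z[3]-z[1]),np.linalg.norm(z[3]-z[2]))
```

```text
125 [387.8 166.8] 135 [567.9 277.3  88. ]
250 [389.7 298.5] 114 [574.1 152.4  88. ]
25 [247.8 174.2] 135 [442.9 270.9  88. ]
50 [259.9 305. ] 111 [449.3 145.9  88. ]
125.06152938422079 125.17261485400951 125.0045883693342 125.17610655227274
```

Emit:
{"fn": "send_rows", "kwargs": {
  "series": [
    [[1, -45, 3, 0, 0], [1, -92, 6, 0, 0], [1, -140, 10, 0, 0], [1, -188, 13, 0, 0], [1, -236, 16, 0, 0], [1, -284, 20, 0, 0], [1, -332, 24, 0, 0], [1, -380, 27, 0, 0], [1, -425, 30, 0, 0], [1, -440, 30, 0, 0]]
  ]
}}

```text
clock: 3.25
eef_pos: [537.3, -204.3, 299.8]
eef_rot: [-3.141, -0.0, 1.57]
wrist_force: [-0.2, 0.6, 0.0]
finger_gap: 94.1
```

Emit:
{"fn": "send_rows", "kwargs": {
  "series": [
    [[1, 0, 0, 0, 0], [1, 0, 0, 0, 0], [1, 0, 0, 0, 0]]
  ]
}}

```text
clock: 3.55
eef_pos: [537.9, -200.3, 300.7]
eef_rot: [3.141, -0.0, 1.574]
wrist_force: [0.7, 0.1, 0.3]
finger_gap: 94.2
```

Run:
```python
from h import *; from cell import manip
np.set_printoptions(precision=1,suppress=True)
s=manip.read_state(); c=manip.camera("wrist"); print(s["clock"],s["eef_pos"],s["eef_rot"])
cv2.imwrite("pics/w2.png",c["img"][:,:,::-1])
for k,p in {25:(604.2,-180.5,74),50:(608,-63.6,90),125:(444.5,-175.2,116),250:(462.5,-321,146)}.items():
    q=proj(c,p,s)
    try: a=white(c["img"],q,32); print(k,q,a,atz(c,a,p[2],s))
    except Exception as e: print(k,q,e)
```

```text
3.55 [ 537.9 -200.3  300.7] [ 3.1 -0.   1.6]
25 [392.  188.6] [391.8 188.6] [ 604.1 -180.5   74. ]
50 [405.   51.8] [406.5  53.6] [609.3 -65.   90. ]
125 [209.4 187.9] [210.4 189.5] [ 445.2 -176.6  116. ]
250 [231.8 363.7] [232.5 358.2] [ 463.3 -315.8  146. ]
```

View pics/w2.png

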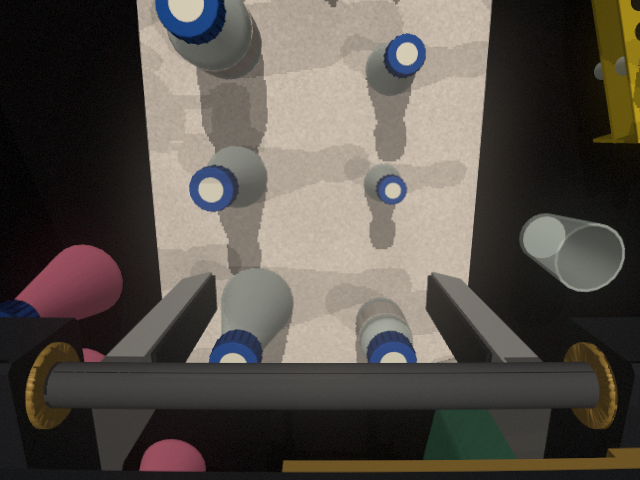

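Run:
```python
from h import *; from cell import manip
np.set_printoptions(precision=2,suppress=True)
P=[];W=[]
for i in range(5):
    s=manip.read_state(); c=manip.camera("wrist"); print(s["clock"],s["eef_pos"],s["eef_rot"],s["joints"])
    W.append(white(c["img"],(391.8,188.6),32))
print(W)
```

```text
3.6 [ 537.87 -200.42  300.74] [3.14 0.   1.57] [-0.42  0.31  1.31  0.    1.52 -0.42]
3.65 [ 537.85 -200.67  300.75] [3.14 0.   1.57] [-0.42  0.31  1.31  0.    1.52 -0.42]
3.7 [ 537.8  -200.93  300.71] [3.14 0.   1.57] [-0.42  0.31  1.31  0.    1.52 -0.42]
3.75 [ 537.79 -201.18  300.66] [3.14 0.   1.57] [-0.42  0.31  1.31  0.    1.52 -0.42]
3.8 [ 537.75 -201.44  300.6 ] [3.14 0.   1.57] [-0.42  0.31  1.31  0.    1.52 -0.42]
[array([390.94, 187.17]), array([391.92, 187.53]), array([392.11, 188.21]), array([391.72, 187.74]), array([391.66, 187.53])]
```

Emit:
{"fn": "send_rows", "kwargs": {
  "series": [
    [[0.7, 8, 22, 40, 0], [0.7, 16, 46, 80, 0], [0.7, 21.5, 66.7, 120, 0], [0.7, 21.5, 66.7, 150, 0], [0.7, 21.5, 66.7, 170, 0], [0.7, 21.5, 66.7, 180, 0], [0.7, 21.5, 66.7, 180, 0], [0.7, 21.5, 66.7, 180, 0], [0.7, 21.5, 66.7, 180, 0]]
  ]
}}

```text
clock: 4.75
eef_pos: [604.9, -180.8, 122.0]
eef_rot: [3.139, 0.001, 1.571]
wrist_force: [-0.2, -0.4, -0.1]
finger_gap: 66.1
```

Emit:
{"fn": "send_rows", "kwargs": {
  "newtons": 20,
  "series": [
    [[0.7, 0, 0, 25, 0], [0.7, 0, 0, 50, 0], [0.7, 0, 0, 63, 0], [0.7, 0, 0, 67.5, 0], [0.7, 0, 0, 67.5, 0], [0, 0, 0, 67.5, 0], [0, 0, 0, 67.5, 0], [0, 0, 0, 67.5, 0], [0, 0, 0, 67.5, 0], [0, 0, 0, 67.5, 0]]
  ]
}}

```text
clock: 5.75
eef_pos: [604.4, -180.6, 53.1]
eef_rot: [3.141, 0.0, 1.571]
wrist_force: [0.6, 0.8, -0.0]
finger_gap: 29.2
```

Emit:
{"fn": "send_rows", "kwargs": {
  "series": [
    [[0, 0, 0, 0, 0], [0, 0, 0, 0, 0], [0, 0, 0, 0, 0], [0, 0, 0, -10, 0], [0, 0, 0, -30, 0], [0, 0, 0, -60, 0], [0, 0, 0, -95, 0], [0, 0, 0, -130, 0], [0, 0, 0, -165, 0], [0, 0, 0, -180, 0]]
  ]
}}

```text
clock: 6.75
eef_pos: [604.9, -180.7, 237.5]
eef_rot: [3.137, 0.002, 1.571]
wrist_force: [0.1, -1.0, -1.4]
finger_gap: 26.2
```

Emit:
{"fn": "send_rows", "kwargs": {
  "series": [
    [[0, 10, -3.6, 0, 0], [0, 30, -10.7, 0, 0], [0, 62, -22.1, 0, 0], [0, 100, -35.7, 0, 0], [0, 138, -49.2, 0, 0], [0, 176, -62.8, 0, 0], [0, 214, -76.4, 0, 0], [0, 252, -89.9, 0, 0], [0, 290, -103.5, 0, 0], [0, 328, -117, 0, 0]]
  ]
}}

```text
clock: 7.75
eef_pos: [485.3, 149.0, 231.9]
eef_rot: [-3.14, 0.0, 1.572]
wrist_force: [0.3, -0.8, -0.5]
finger_gap: 26.3
```

Emit:
{"fn": "send_rows", "kwargs": {
  "series": [
    [[0, 36, -12.8, 0, 0], [0, 70, -25, 0, 0], [0, 98, -35, 0, 0], [0, 115, -41, 0, 0], [0, 123.7, -44.2, 0, 0], [0, 123.7, -44.2, 0, 0], [0, 123.7, -44.2, 0, 0], [0, 123.7, -44.2, 0, 0], [0, 123.7, -44.2, 0, 0], [0, 123.7, -44.2, 0, 0]]
  ]
}}

```text
clock: 8.75
eef_pos: [443.0, 270.6, 233.0]
eef_rot: [3.142, -0.0, 1.571]
wrist_force: [-0.1, 0.3, -0.1]
finger_gap: 26.1
```

Run:
```python
from h import *; from cell import manip
s=manip.read_state(); c=manip.camera("wrist"); print(s)
cv2.imwrite("pics/w3.png",c["img"][:,:,::-1])
```

```text
{'clock': 8.75, 'joints': array([4.77682822e-01, 2.15716050e-01, 1.58071785e+00, 1.40166249e-05,
       1.34510641e+00, 4.77832595e-01]), 'qd': array([ 0.00473377,  0.0011511 , -0.00144009,  0.00130879, -0.00065202,
        0.00116516]), 'effort': array([-4.20472934e-02, -4.87639797e+01, -3.57470942e+01,  6.92227436e-02,
       -2.09809392e-02, -5.81238317e-03]), 'eef_pos': array([443.0278249 , 270.55919966, 232.95202387]), 'eef_rot': array([ 3.14155246e+00, -3.62013280e-05,  1.57064342e+00]), 'wrist_force': array([-0.08985495,  0.33165552, -0.1140198 ]), 'moment': array([-0.04028463,  0.08733383,  0.02298721]), 'finger_gap': 26.10082689220184}
```

View pics/w3.png

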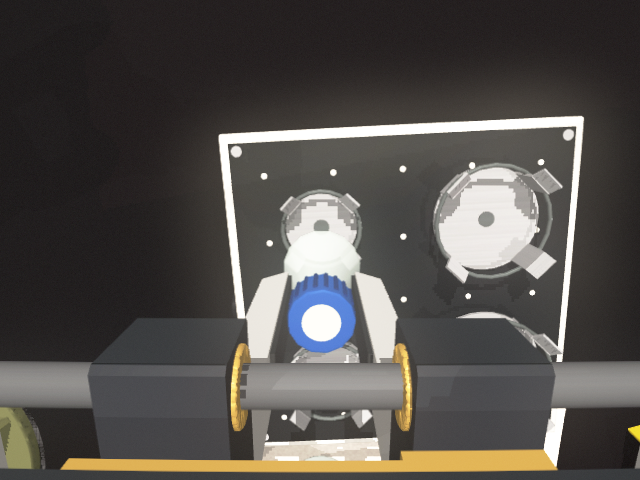

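```bash
cat >> h.py <<'E'
def check(seat,ztop):
    from cell import manip
    s=manip.read_state(); c=manip.camera("wrist"); z=s["eef_pos"][2]
    q=proj(c,(s["eef_pos"][0],s["eef_pos"][1],z+ztop),s); a=white(c["img"],q,45)
    p=atz(c,a,z+ztop,s); print(s["clock"],"tcp",s["eef_pos"],"cap",a,p,"off",(p-s["eef_pos"])[:2],"world correction",np.array(seat)-p[:2]); return c,s
E
python3 -c "
from h import *; np.set_printoptions(precision=1,suppress=True)
c,s=check((442.9,270.9),21); print(atz(c,(321.3,227),88,s))"
```

```text
8.8 tcp [443.  270.7 232.9] cap [320.8 322.5] [443.1 269.  253.9] off [ 0.2 -1.6] world correction [-0.2  1.9]
[443.3 270.9  88. ]
```

Emit:
{"fn": "send_rows", "kwargs": {
  "series": [
    [[0, 1.5, 0, 12, 0], [0, 1.5, 0, 28, 0], [0, 1.5, 0, 42, 0], [0, 1.5, 0, 52, 0], [0, 1.5, 0, 60, 0], [0, 1.5, 0, 67, 0], [0, 1.5, 0, 74, 0], [0, 1.5, 0, 80, 0], [0, 1.5, 0, 85, 0], [0, 1.5, 0, 88, 0]]
  ]
}}

```text
clock: 9.85
eef_pos: [442.8, 272.5, 144.6]
eef_rot: [-3.141, 0.0, 1.571]
wrist_force: [-0.4, 0.0, -0.3]
finger_gap: 26.1
```

Emit:
{"fn": "send_rows", "kwargs": {
  "series": [
    [[0, 0, 0, 1, 0], [0, 0, 0, 2, 0], [0, 0, 0, 2.5, 0], [0, 0, 0, 3, 0], [0, 0, 0, 3.5, 0], [0, 0, 0, 3.5, 0], [0, 0, 0, 3.5, 0]]
  ]
}}

```text
clock: 10.55
eef_pos: [442.8, 272.5, 141.5]
eef_rot: [3.142, -0.0, 1.571]
wrist_force: [-0.7, -0.3, -0.6]
finger_gap: 26.3
```

Emit:
{"fn": "send_rows", "kwargs": {
  "series": [
    [[0, 0, 0, 0.5, 0], [0, 0, 0, 1, 0], [0, 0, 0, 1, 0], [0, 0, 0, 1, 0]]
  ]
}}

```text
clock: 10.95
eef_pos: [443.0, 272.6, 140.9]
eef_rot: [3.141, -0.0, 1.571]
wrist_force: [-0.6, -0.1, 5.9]
finger_gap: 26.1
```

Emit:
{"fn": "send_rows", "kwargs": {
  "series": [
    [[0, 0, 0, 0.5, 0], [0, 0, 0, 1, 0], [0, 0, 0, 1, 0], [0, 0, 0, 1, 0]]
  ]
}}

```text
clock: 11.35
eef_pos: [443.2, 272.7, 140.9]
eef_rot: [3.14, -0.001, 1.571]
wrist_force: [-3.7, -2.3, 14.8]
finger_gap: 26.6
```

Emit:
{"fn": "send_rows", "kwargs": {
  "series": [
    [[0, 0, 0, -1, 0], [0, 0, 0, -1.5, 0], [0.3, 0, 0, -1.5, 0], [0.5, 0, 0, -1.5, 0], [0.7, 0, 0, -1.5, 0], [0.7, 0, 0, -1.5, 0], [0.7, 0, 0, -15, 0], [0.7, 0, 0, -40, 0], [0.7, 0, 0, -75, 0], [0.7, 0, 0, -115, 0]]
  ]
}}

```text
clock: 12.35
eef_pos: [442.4, 272.3, 256.2]
eef_rot: [-3.141, 0.0, 1.571]
wrist_force: [-0.4, 0.3, 0.9]
finger_gap: 65.8
```

Emit:
{"fn": "send_rows", "kwargs": {
  "series": [
    [[0.7, -30, 15, 0, 0], [0.7, -72, 35.5, 0, 0], [0.7, -115, 56.7, 0, 0], [0.7, -158, 77.9, 0, 0], [0.7, -201, 99, 10, 0], [0.7, -244, 120, 30, 0], [0.7, -285, 140.5, 55, 0], [0.7, -318, 156.7, 80, 0], [0.7, -337.2, 166.2, 104, 0], [0.7, -337.2, 166.2, 104, 0]]
  ]
}}

```text
clock: 13.35
eef_pos: [608.6, -66.8, 147.6]
eef_rot: [-3.137, -0.001, 1.569]
wrist_force: [-1.5, 0.7, -0.7]
finger_gap: 66.1
```

Emit:
{"fn": "send_rows", "kwargs": {
  "newtons": 25,
  "series": [
    [[0.7, 0, 0, 10, 0], [0.7, 0, 0, 30, 0], [0.7, 0, 0, 55, 0], [0.7, 0, 0, 75, 0], [0.7, 0, 0, 82.4, 0], [0.7, 0, 0, 82.4, 0], [0.7, 0, 0, 82.4, 0]]
  ]
}}

```text
clock: 14.05
eef_pos: [609.9, -64.1, 69.7]
eef_rot: [3.14, 0.0, 1.572]
wrist_force: [0.3, 0.3, -0.1]
finger_gap: 66.0
```

Emit:
{"fn": "send_rows", "kwargs": {
  "series": [
    [[0, 0, 0, 0, 0], [0, 0, 0, 0, 0], [0, 0, 0, 0, 0], [0, 0, 0, 0, 0], [0, 0, 0, 0, 0], [0, 0, 0, 0, 0], [0, 0, 0, 0, 0]]
  ]
}}

```text
clock: 14.75
eef_pos: [609.3, -64.6, 68.2]
eef_rot: [3.141, 0.0, 1.571]
wrist_force: [-1.3, 0.4, 1.7]
finger_gap: 32.3
```

Emit:
{"fn": "send_rows", "kwargs": {
  "series": [
    [[0, 0, 0, -4, 0], [0, 0, 0, -14, 0], [0, 0, 0, -34, 0], [0, 0, 0, -60, 0], [0, 0, 0, -90, 0], [0, 0, 0, -120, 0], [0, 0, 0, -145, 0], [0, 0, 0, -162, 0], [0, 0, 0, -170, 0], [0, 0, 0, -170, 0]]
  ]
}}

```text
clock: 15.75
eef_pos: [609.5, -64.6, 239.2]
eef_rot: [3.14, 0.0, 1.571]
wrist_force: [-0.1, -0.0, -0.6]
finger_gap: 32.7
```

Emit:
{"fn": "send_rows", "kwargs": {
  "series": [
    [[0, 8, -6, 0, 0], [0, 25, -19, 0, 0], [0, 52, -39.4, 0, 0], [0, 82, -62.2, 0, 0], [0, 112, -85, 0, 0], [0, 142, -107.7, 0, 0], [0, 170, -129, 0, 0], [0, 193, -146.4, 0, 0], [0, 206, -156.3, 0, 0], [0, 210.7, -159.8, 0, 0]]
  ]
}}

```text
clock: 16.75
eef_pos: [447.8, 147.2, 237.3]
eef_rot: [-3.14, 0.0, 1.573]
wrist_force: [-0.0, -0.1, -0.5]
finger_gap: 32.7
```

Emit:
{"fn": "send_rows", "kwargs": {
  "series": [
    [[0, 0, 0, 0, 0], [0, 0, 0, 0, 0], [0, 0, 0, 0, 0], [0, 0, 0, 0, 0]]
  ]
}}

```text
clock: 17.15
eef_pos: [449.6, 145.5, 237.8]
eef_rot: [-3.141, 0.0, 1.571]
wrist_force: [0.0, 0.5, -1.2]
finger_gap: 32.4
```

```bash
python3 -c "
from h import *; np.set_printoptions(precision=1,suppress=True)
c,s=check((449.3,145.9),22)
cv2.imwrite('pics/w4.png',c['img'][:,:,::-1])
for p in [(442.9,271,162),(449.3,145.9,88)]: print(proj(c,p,s))
print(white(c['img'],proj(c,(442.9,271,162),s),30),atz(c,white(c['img'],proj(c,(442.9,271,162),s),30),162,s))"
```

```text
bash:   946 Segmentation fault         python3 -c "
from h import *; np.set_printoptions(precision=1,suppress=True)
c,s=check((449.3,145.9),22)
cv2.imwrite('pics/w4.png',c['img'][:,:,::-1])
for p in [(442.9,271,162),(449.3,145.9,88)]: print(proj(c,p,s))
print(white(c['img'],proj(c,(442.9,271,162),s),30),atz(c,white(c['img'],proj(c,(442.9,271,162),s),30),162,s))"
```

View pics/w4.png

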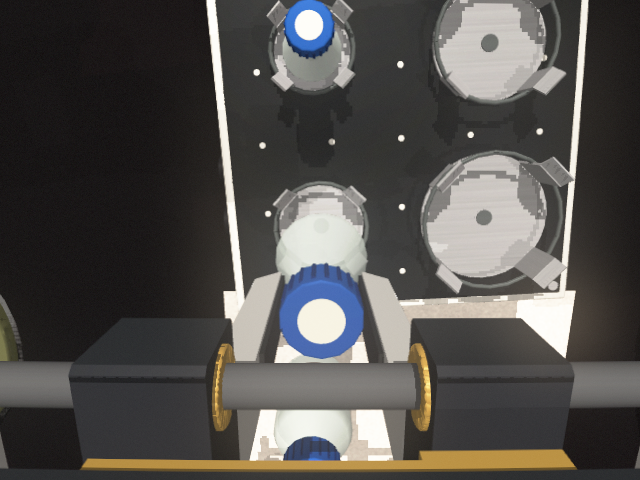

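f25 stands upright in its clamp (cap at (309,25)). f50 is held upright above its seat, whose centre dot is at about (321,226). The segfault came from the search window going off the image, so I'll clamp it.

```bash
sed -i 's/x0,y0=int(uv\[0\]-r),int(uv\[1\]-r)/x0,y0=max(0,int(uv[0]-r)),max(0,int(uv[1]-r))/' h.py; python3 -c "
from h import *; np.set_printoptions(precision=1,suppress=True)
c,s=check((449.3,145.9),22)
print(atz(c,(321,226),88,s), atz(c,(309,25),162,s))"
```

```text
17.2 tcp [449.5 145.6 237.9] cap [321. 321.] [449.8 145.  259.9] off [ 0.2 -0.5] world correction [-0.5  0.9]
[449.5 145.6  88. ] [443.2 271.2 162. ]
```

Emit:
{"fn": "send_rows", "kwargs": {
  "series": [
    [[0, 0.5, 0, 12, 0], [0, 0.5, 0, 27, 0], [0, 0.5, 0, 39, 0], [0, 0.5, 0, 48, 0], [0, 0.5, 0, 56, 0], [0, 0.5, 0, 63, 0], [0, 0.5, 0, 69, 0], [0, 0.5, 0, 74, 0], [0, 0.5, 0, 77, 0], [0, 0.5, 0, 79, 0]]
  ]
}}

```text
clock: 18.25
eef_pos: [449.3, 146.5, 158.9]
eef_rot: [3.142, -0.0, 1.571]
wrist_force: [0.2, 0.3, -1.2]
finger_gap: 32.5
```

Emit:
{"fn": "send_rows", "kwargs": {
  "series": [
    [[0, 0, 0, 0.7, 0], [0, 0, 0, 1.4, 0], [0, 0, 0, 2, 0], [0, 0, 0, 2.5, 0], [0, 0, 0, 3, 0], [0, 0, 0, 3.3, 0], [0, 0, 0, 3.3, 0], [0, 0, 0, 3.3, 0]]
  ]
}}

```text
clock: 19.05
eef_pos: [449.4, 146.6, 156.1]
eef_rot: [3.141, -0.0, 1.572]
wrist_force: [-1.5, -1.4, 5.4]
finger_gap: 32.5
```

Emit:
{"fn": "send_rows", "kwargs": {
  "series": [
    [[0, 0, 0, 0.3, 0], [0, 0, 0, 0, 0], [0.3, 0, 0, 0, 0], [0.5, 0, 0, 0, 0], [0.7, 0, 0, 0, 0], [0.7, 0, 0, 0, 0], [0.7, 0, 0, -12, 0], [0.7, 0, 0, -40, 0], [0.7, 0, 0, -75, 0], [0.7, 0, 0, -105, 0]]
  ]
}}

```text
clock: 20.05
eef_pos: [449.3, 146.5, 263.3]
eef_rot: [3.14, -0.0, 1.571]
wrist_force: [0.3, -0.2, 0.5]
finger_gap: 66.1
```

Emit:
{"fn": "send_rows", "kwargs": {
  "series": [
    [[0.7, -20, 0, 0, 0], [0.7, -60, -1, 0, 0], [0.7, -105, -1.5, 0, 0], [0.7, -150, -2, 0, 0], [0.7, -195, -2.5, 0, 0], [0.7, -240, -3, 5, 0], [0.7, -280, -3.5, 30, 0], [0.7, -308, -4.1, 60, 0], [0.7, -322.8, -4.1, 85, 0], [0.7, -322.8, -4.1, 95, 0]]
  ]
}}

```text
clock: 21.05
eef_pos: [444.6, -177.5, 164.3]
eef_rot: [-3.139, -0.001, 1.569]
wrist_force: [-0.1, 1.6, 0.2]
finger_gap: 65.6
```

Emit:
{"fn": "send_rows", "kwargs": {
  "newtons": 35,
  "series": [
    [[0.7, 0, 0, 0, 0], [0.7, 0, 0, 12, 0], [0.7, 0, 0, 35, 0], [0.7, 0, 0, 58, 0], [0.7, 0, 0, 70, 0], [0.7, 0, 0, 72.7, 0], [0.7, 0, 0, 72.7, 0], [0.7, 0, 0, 72.7, 0]]
  ]
}}

```text
clock: 21.85
eef_pos: [446.0, -176.4, 94.1]
eef_rot: [3.14, 0.001, 1.572]
wrist_force: [-0.2, 0.4, 1.1]
finger_gap: 65.9
```

Emit:
{"fn": "send_rows", "kwargs": {
  "series": [
    [[0, 0, 0, 0, 0], [0, 0, 0, 0, 0], [0, 0, 0, 0, 0], [0, 0, 0, 0, 0], [0, 0, 0, 0, 0], [0, 0, 0, 0, 0], [0, 0, 0, 0, 0]]
  ]
}}

```text
clock: 22.55
eef_pos: [445.5, -176.3, 93.2]
eef_rot: [3.141, 0.0, 1.571]
wrist_force: [-0.3, 0.8, 3.8]
finger_gap: 37.5
```

Emit:
{"fn": "send_rows", "kwargs": {
  "series": [
    [[0, 0, 0, -4, 0], [0, 0, 0, -14, 0], [0, 0, 0, -34, 0], [0, 0, 0, -60, 0], [0, 0, 0, -90, 0], [0, 0, 0, -120, 0], [0, 0, 0, -145, 0], [0, 0, 0, -165, 0], [0, 0, 0, -176, 0], [0, 0, 0, -180, 0]]
  ]
}}

```text
clock: 23.55
eef_pos: [445.5, -176.3, 274.1]
eef_rot: [3.14, 0.001, 1.571]
wrist_force: [-0.1, -0.4, -1.5]
finger_gap: 37.1
```

Emit:
{"fn": "send_rows", "kwargs": {
  "series": [
    [[0, 10, 2.7, 0, 0], [0, 30, 8.1, 0, 0], [0, 62, 16.8, 0, 0], [0, 100, 27, 0, 0], [0, 138, 37.3, 0, 0], [0, 176, 47.6, 0, 0], [0, 214, 57.9, 0, 0], [0, 252, 68.1, 0, 0], [0, 290, 78.4, 0, 0], [0, 328, 88.7, 0, 0]]
  ]
}}

```text
clock: 24.55
eef_pos: [533.5, 154.1, 271.7]
eef_rot: [-3.14, 0.0, 1.572]
wrist_force: [0.4, -0.2, -2.8]
finger_gap: 36.7
```

Emit:
{"fn": "send_rows", "kwargs": {
  "series": [
    [[0, 36, 9.7, 0, 0], [0, 70, 18.9, 0, 0], [0, 98, 26.5, 0, 0], [0, 116, 31.4, 0, 0], [0, 125.7, 34, 0, 0], [0, 125.7, 34, 0, 0], [0, 125.7, 34, 0, 0], [0, 125.7, 34, 0, 0], [0, 125.7, 34, 0, 0]]
  ]
}}

```text
clock: 25.45
eef_pos: [567.8, 276.7, 273.3]
eef_rot: [3.141, -0.0, 1.571]
wrist_force: [0.2, 0.2, -2.1]
finger_gap: 37.4
```

```bash
python3 -c "
from h import *; np.set_printoptions(precision=1,suppress=True)
c,s=check((567.9,277.3),23)
cv2.imwrite('pics/w5.png',c['img'][:,:,::-1]); print(proj(c,(567.9,277.3,88),s))"
```

```text
25.45 tcp [567.8 276.7 273.3] cap [321.  321.2] [568.1 276.6 296.3] off [ 0.2 -0.2] world correction [-0.2  0.7]
[321.  216.8]
```

View pics/w5.png

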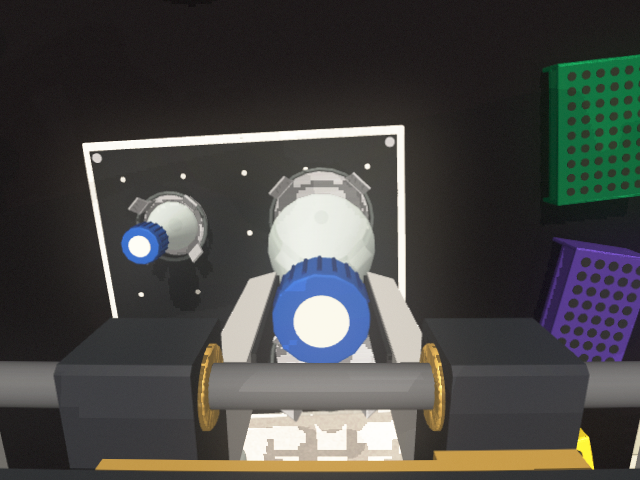

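f125 is aligned: the seat dot shows through the glass at (321,217), where I expected it. Lowering now.

Emit:
{"fn": "send_rows", "kwargs": {
  "series": [
    [[0, 0.3, 0, 12, 0], [0, 0.3, 0, 28, 0], [0, 0.3, 0, 42, 0], [0, 0.3, 0, 52, 0], [0, 0.3, 0, 61, 0], [0, 0.3, 0, 69, 0], [0, 0.3, 0, 76, 0], [0, 0.3, 0, 82, 0], [0, 0.3, 0, 86, 0], [0, 0.3, 0, 88, 0]]
  ]
}}

```text
clock: 26.5
eef_pos: [567.8, 277.8, 184.7]
eef_rot: [-3.141, 0.0, 1.571]
wrist_force: [0.3, 0.2, -2.7]
finger_gap: 37.0
```

Emit:
{"fn": "send_rows", "kwargs": {
  "series": [
    [[0, 0, 0, 0.8, 0], [0, 0, 0, 1.6, 0], [0, 0, 0, 2.4, 0], [0, 0, 0, 3, 0], [0, 0, 0, 3.6, 0], [0, 0, 0, 4.2, 0], [0, 0, 0, 4.2, 0], [0, 0, 0, 4.2, 0]]
  ]
}}

```text
clock: 27.3
eef_pos: [567.9, 277.8, 181.3]
eef_rot: [3.141, -0.0, 1.571]
wrist_force: [-0.8, -0.0, 3.1]
finger_gap: 37.0
```

Contact. I'll press about half a millimetre further, then release.

Emit:
{"fn": "send_rows", "kwargs": {
  "series": [
    [[0, 0, 0, 0.3, 0], [0, 0, 0, 0.6, 0], [0, 0, 0, 0.6, 0], [0.4, 0, 0, 0.3, 0], [0.6, 0, 0, 0.3, 0], [0.75, 0, 0, 0.3, 0], [0.75, 0, 0, -10, 0], [0.75, 0, 0, -35, 0], [0.75, 0, 0, -65, 0], [0.75, 0, 0, -90, 0]]
  ]
}}

```text
clock: 28.3
eef_pos: [567.9, 277.8, 273.2]
eef_rot: [3.14, -0.0, 1.571]
wrist_force: [0.6, -0.7, -0.2]
finger_gap: 70.5
```

Emit:
{"fn": "send_rows", "kwargs": {
  "series": [
    [[0.75, -25, -4.4, 0, 0], [0.75, -65, -11.4, 0, 0], [0.75, -110, -19.3, 0, 0], [0.75, -158, -27.7, 0, 0], [0.75, -206, -36, 0, 0], [0.75, -254, -44.5, 0, 0], [0.75, -302, -52.9, 0, 0], [0.75, -350, -61.3, 0, 0], [0.75, -398, -69.7, 0, 0], [0.75, -446, -78, 0, 0]]
  ]
}}

```text
clock: 29.3
eef_pos: [489.5, -170.2, 271.8]
eef_rot: [3.14, 0.0, 1.571]
wrist_force: [1.0, 0.0, 0.4]
finger_gap: 70.3
```

Emit:
{"fn": "send_rows", "kwargs": {
  "series": [
    [[0.75, -48, -8.4, 0, 0], [0.75, -92, -16.1, 0, 0], [0.75, -128, -22.4, 0, 0], [0.75, -148, -26, 20, 0], [0.75, -153, -26.9, 45, 0], [0.75, -153, -26.9, 65, 0], [0.75, -153, -26.9, 72, 0], [0.75, -153, -26.9, 72, 0]]
  ]
}}

```text
clock: 30.1
eef_pos: [463.3, -321.1, 198.8]
eef_rot: [-3.141, -0.001, 1.572]
wrist_force: [0.3, 0.6, 0.5]
finger_gap: 70.7
```

Run:
```python
from h import *; from cell import manip
np.set_printoptions(precision=1,suppress=True)
c,s=check((463,-321.5),146-manip.read_state()["eef_pos"][2])
t=manip.camera("top"); cv2.imwrite("pics/t2.png",np.hstack([c["img"],])[:,:,::-1])
```

```text
30.1 tcp [ 463.3 -321.1  198.8] cap [321.1 264.3] [ 463.4 -322.1  146. ] off [ 0.2 -1. ] world correction [-0.4  0.6]
```

View pics/t2.png

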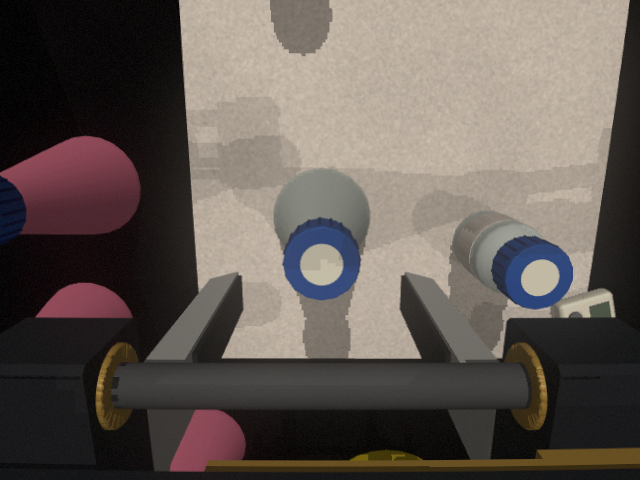

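f250's cap is centred between the fingers at (321,264). The small bottle and the pink flasks are clear.

Emit:
{"fn": "send_rows", "kwargs": {
  "newtons": 45,
  "series": [
    [[0.75, -0.8, 0, 12, 0], [0.75, -0.8, 0, 35, 0], [0.75, -0.8, 0, 58, 0], [0.75, -0.8, 0, 72, 0], [0.75, -0.8, 0, 76.8, 0], [0.75, -0.8, 0, 76.8, 0], [0.75, -0.8, 0, 76.8, 0], [0, -0.8, 0, 76.8, 0], [0, -0.8, 0, 76.8, 0], [0, -0.8, 0, 76.8, 0]]
  ]
}}

```text
clock: 31.2
eef_pos: [463.4, -322.2, 122.5]
eef_rot: [3.141, 0.0, 1.571]
wrist_force: [-0.4, -0.1, -0.5]
finger_gap: 49.9
```

Emit:
{"fn": "send_rows", "kwargs": {
  "series": [
    [[0, 0, 0, 0, 0], [0, 0, 0, 0, 0], [0, 0, 0, 0, 0], [0, 0, 0, 0, 0]]
  ]
}}

```text
clock: 31.6
eef_pos: [463.4, -322.1, 122.2]
eef_rot: [3.141, 0.0, 1.572]
wrist_force: [-0.3, 0.4, 4.4]
finger_gap: 42.3
```

Emit:
{"fn": "send_rows", "kwargs": {
  "series": [
    [[0, 0, 0, -4, 0], [0, 0, 0, -14, 0], [0, 0, 0, -34, 0], [0, 0, 0, -60, 0], [0, 0, 0, -88, 0], [0, 0, 0, -116, 0], [0, 0, 0, -140, 0], [0, 0, 0, -158, 0], [0, 0, 0, -168, 0], [0, 0, 0, -170, 0]]
  ]
}}

```text
clock: 32.6
eef_pos: [463.4, -322.2, 293.1]
eef_rot: [3.14, 0.001, 1.571]
wrist_force: [0.2, -0.2, -2.4]
finger_gap: 42.3
```

Emit:
{"fn": "send_rows", "kwargs": {
  "series": [
    [[0, 10, 2.3, 0, 0], [0, 30, 7, 0, 0], [0, 62, 14.5, 0, 0], [0, 100, 23.4, 0, 0], [0, 138, 32.3, 0, 0], [0, 176, 41.2, 0, 0], [0, 214, 50.1, 0, 0], [0, 252, 59, 0, 0], [0, 290, 67.9, 0, 0], [0, 328, 76.8, 0, 0]]
  ]
}}

```text
clock: 33.6
eef_pos: [539.5, 8.3, 291.0]
eef_rot: [-3.14, -0.0, 1.572]
wrist_force: [0.8, -0.2, -2.4]
finger_gap: 42.1
```

Emit:
{"fn": "send_rows", "kwargs": {
  "series": [
    [[0, 36, 8.4, 0, 0], [0, 70, 16.4, 0, 0], [0, 100, 23.4, 0, 0], [0, 123, 28.8, 0, 0], [0, 138, 32.3, 0, 0], [0, 146.6, 34.3, 0, 0], [0, 146.6, 34.3, 0, 0], [0, 146.6, 34.3, 0, 0], [0, 146.6, 34.3, 0, 0], [0, 146.6, 34.3, 0, 0]]
  ]
}}

```text
clock: 34.6
eef_pos: [574.1, 151.9, 292.2]
eef_rot: [3.141, 0.0, 1.571]
wrist_force: [0.1, 0.0, -2.9]
finger_gap: 42.2
```

```bash
python3 -c "
from h import *; np.set_printoptions(precision=1,suppress=True)
c,s=check((574.1,152.4),24)
cv2.imwrite('pics/w6.png',c['img'][:,:,::-1]); print(proj(c,(574.1,152.4,88),s))"
```

```text
34.6 tcp [574.1 151.9 292.2] cap [321.  321.5] [574.3 152.  316.2] off [0.2 0.2] world correction [-0.2  0.4]
[321.  212.9]
```

View pics/w6.png

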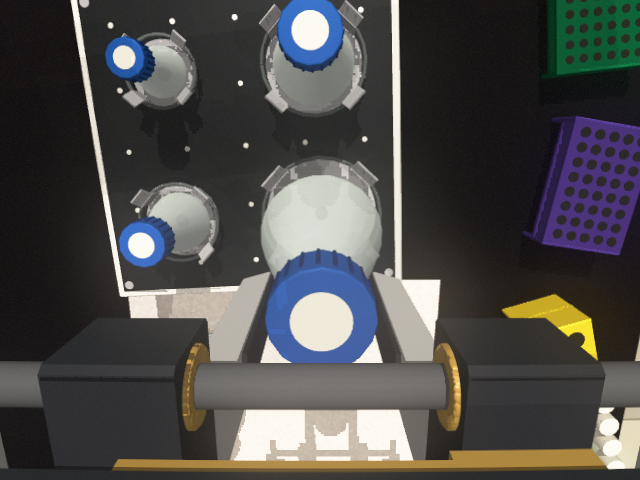

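The other three flasks stand seated. f250 is lined up with its seat dot at (321,213).

Emit:
{"fn": "send_rows", "kwargs": {
  "series": [
    [[0, 0.3, 0, 10, 0], [0, 0.3, 0, 23, 0], [0, 0.3, 0, 34, 0], [0, 0.3, 0, 44, 0], [0, 0.3, 0, 52, 0], [0, 0.3, 0, 60, 0], [0, 0.3, 0, 67, 0], [0, 0.3, 0, 73, 0], [0, 0.3, 0, 76, 0], [0, 0.3, 0, 78, 0]]
  ]
}}

```text
clock: 35.65
eef_pos: [574.1, 152.9, 213.9]
eef_rot: [-3.142, 0.0, 1.572]
wrist_force: [0.6, -0.3, -3.3]
finger_gap: 42.0
```

Emit:
{"fn": "send_rows", "kwargs": {
  "series": [
    [[0, 0, 0, 0.8, 0], [0, 0, 0, 1.6, 0], [0, 0, 0, 2.4, 0], [0, 0, 0, 3, 0], [0, 0, 0, 3.6, 0], [0, 0, 0, 4.2, 0], [0, 0, 0, 4.4, 0], [0, 0, 0, 4.4, 0]]
  ]
}}

```text
clock: 36.45
eef_pos: [574.2, 152.9, 210.3]
eef_rot: [3.141, -0.0, 1.571]
wrist_force: [-3.8, -0.4, 4.0]
finger_gap: 41.8
```

Emit:
{"fn": "send_rows", "kwargs": {
  "series": [
    [[0, 0, 0, 0.3, 0], [0, 0, 0, 0.5, 0], [0, 0, 0, 0.5, 0], [0.45, 0, 0, 0.2, 0], [0.6, 0, 0, 0.2, 0], [0.75, 0, 0, 0.2, 0], [0.75, 0, 0, 0.2, 0], [0.75, 0, 0, -10, 0], [0.75, 0, 0, -30, 0], [0.75, 0, 0, -55, 0]]
  ]
}}

```text
clock: 37.45
eef_pos: [573.9, 152.9, 265.3]
eef_rot: [-3.14, 0.0, 1.572]
wrist_force: [-0.1, 0.0, 0.1]
finger_gap: 70.5
```

Emit:
{"fn": "send_rows", "kwargs": {
  "series": [
    [[0.75, 0, 0, -20, 0], [0.75, -30, -15, -35, 0], [0.75, -75, -30, -45, 0], [0.75, -120, -40, -45, 0], [0.75, -165, -50, -45, 0], [0.75, -200, -60, -45, 0], [0.75, -215, -60, -45, 0], [0.75, -215, -60, -45, 0], [0.75, -215, -60, -45, 0]]
  ]
}}

```text
clock: 38.35
eef_pos: [514.6, -61.4, 309.9]
eef_rot: [3.141, -0.0, 1.572]
wrist_force: [0.2, 0.3, 0.1]
finger_gap: 70.3
```

Run:
```python
from h import *; from cell import manip
np.set_printoptions(precision=1,suppress=True)
t=manip.camera("top"); s=manip.camera("scene"); print(manip.read_state()["clock"])
for k,(p,h) in {25:((443,271),74),50:((449.4,145.9),90),125:((567.9,277.3),116),250:((574.1,152.4),146)}.items():
    for n,c in (("top",t),("scene",s)):
        try: a=white(c["img"],proj(c,(*p,88+h)),16); print(k,n,atz(c,a,88+h))
        except Exception as e: print(k,n,"fail")
a=cv2.resize(s["img"][130:430,170:570],None,fx=2,fy=2,interpolation=cv2.INTER_CUBIC)
cv2.imwrite("pics/end.png",a[:,:,::-1])
```

```text
38.45
25 top [441.6 272.7 162. ]
25 scene [442.8 272.  162. ]
50 top [448.2 147.6 178. ]
50 scene [449.2 147.  178. ]
125 top [566.5 279.3 204. ]
125 scene [567.5 278.5 204. ]
250 top [572.8 154.3 234. ]
250 scene [573.9 154.1 234. ]
```

View pics/end.png

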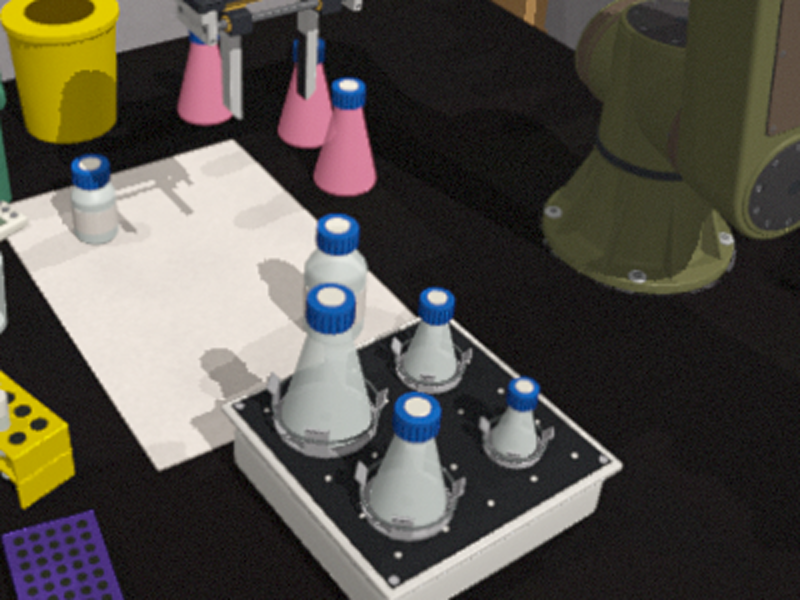

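All four flasks stand upright in their own clamps, the bottles and pink flasks haven't moved, and the arm is clear.

```bash
python3 -c "
from cell import manip
print(manip.sign_off())"
```

```text
the job is handed in; nothing more can be done
None
```

All four flasks are standing upright in the clamps of their own size, and I handed the job in at about 38.5 s of the 106 s allowed. I carried them one at a time by their caps, smallest first. Each was lowered in sub-millimetre steps until the wrist force showed it touching the seat, and only then released.

- **Seating:** contact came at a seat height of about 88 mm in all four clamps. The contact readings were 3 to 6 N, and the highest reading was about 15 N, on the smallest flask.
- **Position:** at the end, the top and scene cameras put every cap within about 2 mm of its seat axis. The top camera read about 1–2 mm off the wrist camera throughout, which is within its stated calibration.
- **Left alone:** the last picture shows both bottles and the pink flasks where they stood, with the gripper away from everything.

One check script crashed when its search window ran off the image. I fixed it and repeated the check; it did not affect the robot.

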